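# Hold off the belt tensioner of a polishing lathe

## Task

The polishing lathe's drive unit lies open on the bench for a new belt. Draw the locking bolt's slider fully back, away from the arm, to the end of its track, then swing the sprung tensioner arm back, away from the pulleys, past its ratchet click, and finish still holding it there with the gripper, since it springs home if let go. Leave the other things on the unit and the bench where they are.

Things in the scene. Friction and masses are not known exactly. Their poses are not given: they have to be found in the camera images.
- drive: grey drive unit, a flat casing 260 (x) x 450 (y) x 50 mm high, fixed; origin at the centre of its underside, z up; its -x side faces the robot. On its deck (z 50 mm), at x, y in mm: two pulleys 20 mm high at (-80, -50) radius 28 and (-75, 130) radius 40; the tensioner pivot at (-10, -60); the bolt track on the -y side; a pillar 20 mm high, radius 8, at (95, 35)
- tensioner (a joint): angle of the tensioner arm, rad: 0 at home (arm along the unit's +y), growing as its post end swings to the unit's +x; end stop at 0.64. A sprung pawl rides over the arm's tooth from 0.2 and is behind it (the click) by 0.49: past the click means above 0.50; 0.57 is a good place to hold. It does not catch: let go, the arm springs home. Spring at the post: 3 N at home, 5 to 8 N on the way. While the bolt is in, its nose blocks the arm
- swing_arm: steel tensioner arm, a bar 20 mm wide and 12 mm thick; origin on the pivot axis, half-way through the bar (68 mm above the bench), its y axis along the bar towards the post, z up. The bar runs from 55 mm behind the pivot to 165 mm before it; black idler roller, radius 18 mm, at 115 mm, its top 22 mm above the origin; upright post at 155 mm
- pivot (a point): point on the tensioner's upright pivot axis, at mid-thickness of the bar, 68 mm above the bench
- post (a point): on the axis of the upright steel post at the arm's free end: 16 mm diameter, plain, 155 mm from the pivot; this point is 108 mm above the bench, 22 mm below the post's top and 34 mm above the bar. It may be gripped from above or pushed from its home (-x) side
- bolt (a joint): travel of the bolt's slider, m: grows towards the unit's -y, away from the arm; starts pushed in (0 to 0.010) and is fully back at its end stop at 0.050; fully back means more than 0.043. Stays where it is left; friction about 2 N
- bolt_grip (a point): centre of the slider's upright black grip: 26 mm along the unit's x, 18 mm along its y, 34 mm high; this point is 94 mm above the bench, 15 mm below the grip's top and 44 mm above the deck
- guard: the unit's removed belt guard, a loose grey cover 260 x 130 x 40 mm, lying on the bench; leave alone
- dish: small steel dish, radius 32 mm, 22 mm high, standing on the unit's deck; leave alone
- felt_wheel: tan polishing wheel, radius 34 mm, 22 mm thick, lying on the unit's deck; leave alone
- spanner: steel spanner 160 mm long lying on the bench; leave alone
- plaster_model: plaster tooth model about 62 x 66 x 33 mm on the bench; leave alone
- bur_stand: grey stand with upright burs, 50 x 100 x 50 mm, on the bench; leave alone
- amber_bottle: amber bottle, radius 22 mm, 100 mm high, on the bench; leave alone

How it is judged:
By the outcome, as a careful person would: the job done as asked, in the order asked, and still so for the second after the job is handed in, while the arm keeps its last pose, push and grip.
It also fails if it takes over 40 s, if anything falls off the work surface, if the arm or the gripper's body presses on something with over 40 N, if the wrist force passes 120 N, or if a joint passes its speed limit or range.

## Robot

A 6-joint arm with a two-finger parallel gripper is mounted at the origin on the work surface. World frame = base frame: x ahead of the robot, y to its left, z up, the work surface at z = 0. Lengths are in m, angles in degrees, forces in N, time in s.
With the tool pointing down it reaches from about 0.25 to 0.725 m from the base axis. Payload 9.7 kg.
Tool frame: the origin (TCP) lies midway between the tips of the shut fingers; the grasp point (between the pads) lies 19 mm behind it; z points along the fingers, y is the direction in which the jaws open and shut (so a half turn about z gives the same grasp; the last joint's range is limited). The gripper opens to 85 mm and grips with 20 to 120 N. Pads are 22 mm wide; open, the fingers measure 114 mm over their backs; the gripper's body (76 mm by 85 mm) begins 54 mm behind the grasp point. The pads swing forward as they close: fully open they stand 13 mm farther back than shut.
Start: joints at [-68.182, 4.979, 10.078, 95.1, 0, 90], TCP at [0.204, -0.511, 0.231] pointing down, gripper open.
Joint ranges: [-179.16, 179.16], [-48.56, 103.87], [-65.8, 70.77], [-126.05, 130.52], [-82.76, 87.17], [-180, 180]. Speed limits (degrees/s): [127.2, 127.2, 147.25, 180, 180, 180].

## Interface

Orientations are given as [roll, pitch, yaw] about the fixed x, y, z axes, in that order (R = Rz(yaw) Ry(pitch) Rx(roll)).
In Python, from workcell import bot, camera, recognise gives the robot as it stands. The module is installed in compiled form; this text tells all that it offers.
- The arm moves only by the tool apply_moves, never from a script. Its argument "targets" is one flat list of numbers, 7 for each row, row after row: the shift along the world's x, y, z in units of 30 mm (1.0 is 30 mm), then the turn, a rotation vector about the world's x, y, z in units of 6 degrees (1.0 is 6 degrees), then the opening, from 0 (shut) to 1 (fully open). A call has 1 to 5 rows; each row is the pose to reach, as a shift and turn from the pose commanded when the call began; what a row does not reach only later rows make up. A row lasts 1/10 s, in which the tool goes at most 50 mm and 8.59 degrees, less where a joint would pass 70% of its speed; a pose out of reach is approached as far as the arm can. A call with a gripper value outside its range is refused whole. The fingers move at their own pace and stop on an object; "newtons" is the grip in N (left out, the last holds). Time passes only in rows, so rows that repeat a pose let the fingers close. It gives the time, the measured TCP pose, the force and the opening at its end, in the units of the state.
- bot.get_obs(): the state, without advancing time (a new reading comes with each control period).
- camera(name): name is "side" or "top"; returns a dict with "img" (384x512x3 uint8, red, green, blue), "intrinsics" (3x3 intrinsics, pixels), "k1" (the pictures are not rectified: a ray, as slopes to the right and down, at radius r is drawn at 1 + k1 r^2 times it, then the intrinsics apply), "origin" and "rotation" of the camera in the world. Camera axes: x right, y up, looking along -z (the intrinsics and any distortion apply to the point x, -y, -z); pixel columns grow to the right and rows downward; lengths in m; the calibration is good to about 2 mm. A picture is of the moment at which its call begins. There is no depth.
- bot.job_done(): hands the job in, once; it reports no verdict.
Trained networks look in the newest picture that a camera, given by its name, has taken for a name from the list of things; names that differ only in an ending like _2 or _b are one class to them, and where a whole thing is asked for, a point or a joint stands for the part that bears it (a point fixed in the world has none). Each returns a list of dicts, best first, with "conf" (0 to 1); they miss things now and then, are a little off and sometimes report something else, mostly with a low value. They report only what shows in the picture. A call takes as long as a camera call.
- recognise(query, camera): "box" ([left, top, right, bottom] in pixels, round what is visible of it).
The state is a dict: "time": time; "q": joint angles; "qd": joint speeds; "joint_efforts": joint torques, N m; "ee_pos": TCP position; "tcp_rot": TCP orientation; "wrist_force": force on the tool from outside, world axes, zero at the start; "torque": the same for the moment, N m; "opening": finger opening in m.
Only numpy, scipy, OpenCV 4.12 (cv2) and the standard library are available. Lean on these libraries where they do the work, as an engineer would, in place of code of your own. Each camera call takes 0.05 s, during which the arm holds its last target.

## Working session

There is one attempt and no reset: what is moved stays moved. The work goes in short steps, Python scripts to look and compute and a tool call to move; the robot and the scene stay as the last step left them, time stands still between calls to the robot, and variables do not carry over. Pictures are saved under pics/ and viewed, and the job is handed in when it is done.

Besides the shell and the picture viewer there is one more tool, called as name(argument=value, ...) on one line, values as JSON. apply_moves: Moves the arm, as the interface text tells. Its arguments: {"type":"object","properties":{"targets":{"type":"array"},"newtons":{"type":"number"}},"required":["targets"]}

```bash
mkdir -p pics
python3 - <<'E'
from workcell import bot,camera,recognise
import cv2,json
o=bot.get_obs();print(o)
for n in("side","top"):
    c=camera(n);cv2.imwrite(f"pics/{n}0.png",c["img"][:,:,::-1])
    print(n,c["intrinsics"],c["k1"],c["origin"],c["rotation"])
    for q in("drive","swing_arm","post","pivot","bolt_grip","bolt","dish","felt_wheel","guard","amber_bottle","bur_stand"):
        print(q,[(x["box"],round(x["conf"],2)) for x in recognise(q,n)[:2]])
E
```

```text
{'time': 0.0, 'q': array([-6.81810712e+01,  5.00986146e+00,  1.00329845e+01,  9.50999691e+01,
        1.54458683e-03,  8.99997149e+01]), 'qd': array([-0.03694151,  0.01182824,  0.07676165,  0.0031259 ,  0.14263519,
       -0.15258472]), 'joint_efforts': array([ 3.10626899e-05, -5.20400906e+01,  4.64795709e+01,  1.66955462e-02,
       -6.55769804e-05, -9.64848510e-06]), 'ee_pos': array([ 0.20433784, -0.5103713 ,  0.2305818 ]), 'tcp_rot': array([-1.79923154e+02, -1.54496777e-03,  2.18192118e+01]), 'wrist_force': array([-0.07451187, -0.05067439, -0.35915408]), 'torque': array([-0.03669059, -0.07281077, -0.05248573]), 'opening': 0.08575823013677172}
side [[375.73454541   0.         259.28941467]
 [  0.         375.73454541 193.46983705]
 [  0.           0.           1.        ]] -0.06422328269626909 [0.45047341 0.68986049 0.83480883] [  41.72078353   -0.51075213 -167.65572479]
drive [([230.8, 155.6, 346.5, 302.9], 0.73)]
swing_arm [([264.7, 177.5, 293.0, 244.7], 0.61)]
post [([266.0, 178.5, 296.3, 245.0], 0.91)]
pivot [([232.3, 157.3, 344.6, 303.9], 0.7)]
bolt_grip [([276.0, 160.1, 290.6
[... 417 characters left out ...]
0.32172058 0.01439349 1.24020964] [ 12.99001009   0.29875447 -89.88102194]
drive [([154.6, 149.3, 328.4, 278.3], 0.7)]
swing_arm [([202.2, 197.2, 282.4, 231.0], 0.72), ([157.3, 147.6, 328.8, 279.1], 0.19)]
post [([191.1, 147.9, 224.1, 171.9], 0.72), ([206.5, 195.5, 285.5, 227.7], 0.7)]
pivot [([158.0, 149.6, 330.3, 276.7], 0.76)]
bolt_grip [([278.3, 198.6, 300.9, 211.0], 0.76)]
bolt [([281.8, 195.8, 305.4, 212.2], 0.74)]
dish [([283.1, 152.2, 302.6, 173.7], 0.6)]
felt_wheel [([162.5, 186.5, 189.2, 211.2], 0.66)]
guard [([101.0, 193.7, 159.3, 296.5], 0.95)]
amber_bottle [([308.3, 157.3, 329.3, 173.3], 0.6), ([102.3, 194.5, 158.9, 293.8], 0.57)]
bur_stand [([191.6, 150.1, 224.6, 172.2], 0.97)]
```

Run:
```python
import cv2
a=cv2.imread("pics/top0.png");cv2.imwrite("pics/top0z.png",cv2.resize(a[130:300,90:350],None,fx=3,fy=3,interpolation=cv2.INTER_CUBIC))
a=cv2.imread("pics/side0.png");cv2.imwrite("pics/side0z.png",cv2.resize(a[140:320,180:380],None,fx=3.3,fy=3.3,interpolation=cv2.INTER_CUBIC))
```

```text
(no output)
```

View pics/top0z.png

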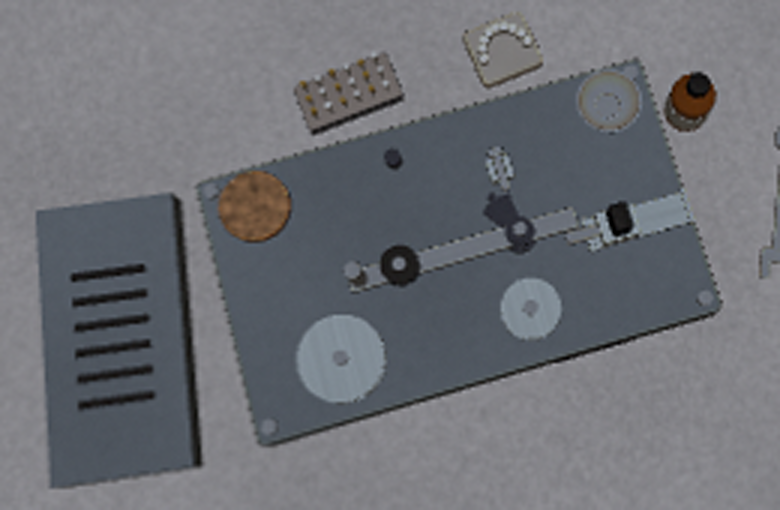

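View pics/side0z.png

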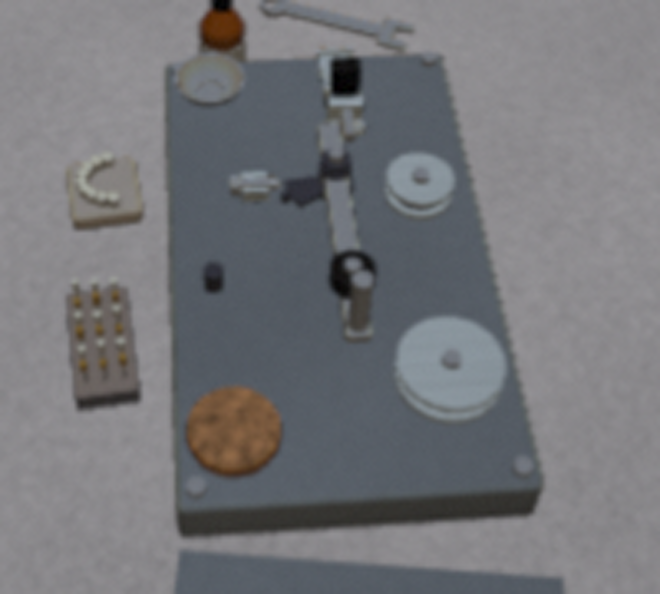

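View pics/top0.png

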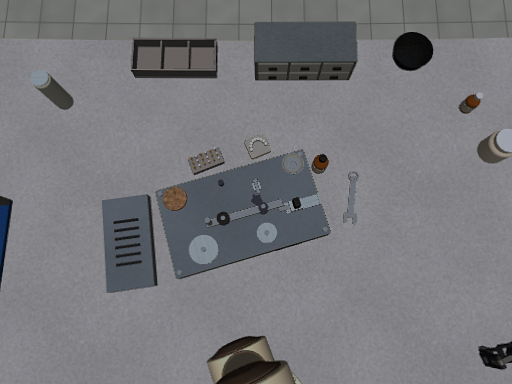

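```bash
cat > h.py <<'E'
import numpy as np
from scipy.optimize import least_squares
from scipy.spatial.transform import Rotation as Ro
CAM={"side":(375.7345,259.2894,193.4698,-.064223,[0.45047341,0.68986049,0.83480883],[41.72078353,-0.51075213,-167.65572479]),
"top":(423.1871,257.3742,187.4253,.0494918,[0.32172058,0.01439349,1.24020964],[12.99001009,0.29875447,-89.88102194])}
def proj(n,P):
    f,cx,cy,k,o,r=CAM[n];p=Ro.from_euler("xyz",r,degrees=True).inv().apply(np.atleast_2d(P)-o)
    s=np.c_[p[:,0],-p[:,1]]/-p[:,2:];s=s*(1+k*(s**2).sum(1,keepdims=True))
    return s*f+[cx,cy]
def unit(v,L):
    L=np.atleast_2d(L);c,s=np.cos(v[2]),np.sin(v[2])
    return np.c_[v[0]+c*L[:,0]-s*L[:,1],v[1]+s*L[:,0]+c*L[:,1],L[:,2]]
def tri(obs):  # {cam:(u,v)}
    return least_squares(lambda P:np.concatenate([proj(n,P)[0]-q for n,q in obs.items()]),[.45,0,.1])
E
python3 - <<'E'
from h import *
T={"c+-":((.13,-.225,.05),(640,60)),"c++":((.13,.225,.05),(197,185)),"c-+":((-.13,.225,.05),(262,445)),"c--":((-.13,-.225,.05),(720,310)),
"p1":((-.08,-.05,.072),(530,308)),"p2":((-.075,.13,.072),(341,358)),"pil":((.095,.035,.07),(393,158)),"post":((-.01,.095,.13),(352,268)),"piv":((-.01,-.06,.078),(520,231))}
S={"c+-":((.13,-.225,.05),(166,64)),"c++":((.13,.225,.05),(179,512)),"c-+":((-.13,.225,.05),(541,488)),"c--":((-.13,-.225,.05),(442,55)),
"p1":((-.08,-.05,.072),(421,174)),"p2":((-.075,.13,.072),(452,358)),"pil":((.095,.035,.07),(213,267)),"post":((-.01,.095,.13),(361,277)),}
A=[("top",k,L,np.array(q)/3+[90,130]) for k,(L,q) in T.items()]+[("side",k,L,np.array(q)/3.3+[180,140]) for k,(L,q) in S.items()]
def fit(A):
    f=lambda v:np.concatenate([proj(n,unit(v,L))[0]-q for n,k,L,q in A])
    return least_squares(f,[.4,.05,.25],loss="soft_l1")
for B in([a for a in A if a[0]=="top"],[a for a in A if a[0]=="side"],A):
    r=fit(B);print(r.x,np.degrees(r.x[2]));print([(n[0],k,np.round(proj(n,unit(r.x,L))[0]-q,1)) for n,k,L,q in B])
v=r.x
print("post tri",tri({"top":np.array((352,268))/3+[90,130],"side":np.array((361,277))/3.3+[180,140]}).x, unit(v,(-.01,.095,.13)))
g=tri({"top":np.array((620,212))/3+[90,130],"side":np.array((345,63))/3.3+[180,140]});print("grip",g.x,g.cost)
c,s=np.cos(v[2]),np.sin(v[2]);d=g.x[:2]-v[:2];print("grip local",c*d[0]+s*d[1],-s*d[0]+c*d[1])
E
```

```text
[0.5255725  0.06441418 0.28529009] 16.34591796361012
[('t', 'c+-', array([ 0.3, -1.4])), ('t', 'c++', array([-1.1, -1.2])), ('t', 'c-+', array([-1.4,  1. ])), ('t', 'c--', array([1.8, 0. ])), ('t', 'p1', array([0.4, 0. ])), ('t', 'p2', array([-0.1,  0. ])), ('t', 'pil', array([-0. , -0.5])), ('t', 'post', array([0. , 0.7])), ('t', 'piv', array([0.1, 0.3]))]
[0.52401715 0.06484481 0.28255284] 16.18908500662863
[('s', 'c+-', array([-0.5, -0.9])), ('s', 'c++', array([-1.4, -0.8])), ('s', 'c-+', array([ 1.8, -0.3])), ('s', 'c--', array([ 0.2, -1.4])), ('s', 'p1', array([-0.1,  0.7])), ('s', 'p2', array([-0.3,  0.5])), ('s', 'pil', array([0.1, 0.8])), ('s', 'post', array([0.5, 0.3]))]
[0.52477638 0.06458435 0.28397537] 16.270590387481654
[('t', 'c+-', array([ 0.4, -1. ])), ('t', 'c++', array([-1.1, -1. ])), ('t', 'c-+', array([-1.5,  1.2])), ('t', 'c--', array([1.7, 0.4])), ('t', 'p1', array([0.3, 0.3])), ('t', 'p2', array([-0.2,  0.3])), ('t', 'pil', array([-0.1, -0.2])), ('t', 'post', array([-0.1,  0.9])), ('t', 'piv', array([0. , 0.6])), ('s', 'c+-', array([-0.8, -0.9])), ('s', 'c++', array([-1.5, -0.9])), ('s', 'c-+', array([ 1.6, -0.6])), ('s', 'c--', array([-0.2, -1.6])), ('s', 'p1', array([-0.4,  0.5])), ('s', 'p2', array([-0.5,  0.4])), ('s', 'pil', array([-0.2,  0.7])), ('s', 'post', array([0.3, 0.2]))]
post tri [0.48999742 0.15291102 0.13065949] [[0.48856036 0.15297779 0.13      ]]
grip [ 0.54313618 -0.08583471  0.11033625] 0.7718974282722321
grip local -0.02451903296178547 -0.14953860093163732
```

apply_moves(targets=[1.3,1.6,0,0,0,-0.2,0.6,2.6,3.2,0,0,0,-0.4,0.6,3.9,4.8,0,0,0,-0.6,0.6,5.2,6.4,0,0,0,-0.925,0.6,5.8,7.2,0,0,0,-0.925,0.6])

```text
time: 1.7
ee_pos: [0.3623, -0.3145, 0.2314]
tcp_rot: [180.0, -0.0, 16.2]
wrist_force: [1.0, -0.9, 0.8]
opening: 0.0515
```

apply_moves(targets=[1.3,1.6,0,0,0,0,0.6,2.6,3.2,0,0,0,0,0.6,3.9,4.8,0,0,0,0,0.6,5.2,6.4,0,0,0,0,0.6,5.5,6.97,0,0,0,0,0.6])

```text
time: 2.2
ee_pos: [0.5179, -0.1185, 0.2314]
tcp_rot: [180.0, -0.0, 16.3]
wrist_force: [-0.1, -0.5, -0.9]
opening: 0.051
```

apply_moves(targets=[0,0,0,0,0,0,0.5,0,0,0,0,0,0,0.5])

```text
time: 2.4
ee_pos: [0.5172, -0.1193, 0.231]
tcp_rot: [-180.0, 0.0, 16.4]
wrist_force: [-1.6, 0.1, 0.3]
opening: 0.0429
```

apply_moves(targets=[0.87,1.1,0,0,0,0,0.5,0.87,1.1,-1.4,0,0,0,0.5,0.87,1.1,-2.8,0,0,0,0.5,0.87,1.1,-3.3,0,0,0,0.5,0.87,1.1,-3.3,0,0,0,0.5])

```text
time: 2.9
ee_pos: [0.5413, -0.0882, 0.1307]
tcp_rot: [-179.9, 0.2, 16.2]
wrist_force: [0.7, 0.7, 0.7]
opening: 0.0429
```

Run:
```python
from workcell import bot,camera
import cv2
for n,(r0,r1,c0,c1) in {"side":(90,270,220,370),"top":(130,270,180,350)}.items():
    c=camera(n)["img"][:,:,::-1];cv2.imwrite(f"pics/{n}1.png",cv2.resize(c[r0:r1,c0:c1],None,fx=3.3,fy=3.3,interpolation=cv2.INTER_CUBIC))
```

```text
(no output)
```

View pics/side1.png

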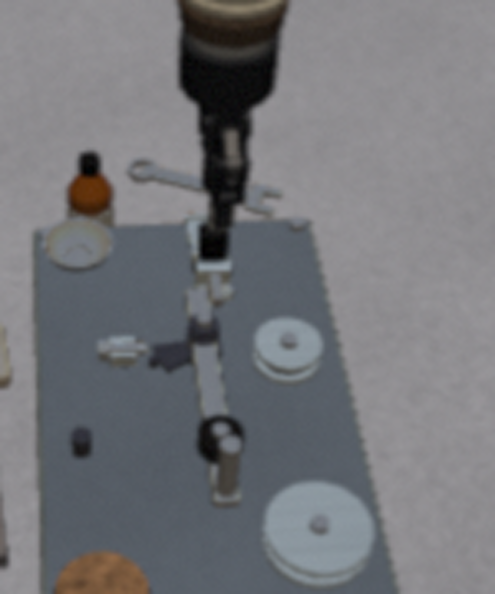

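View pics/top1.png

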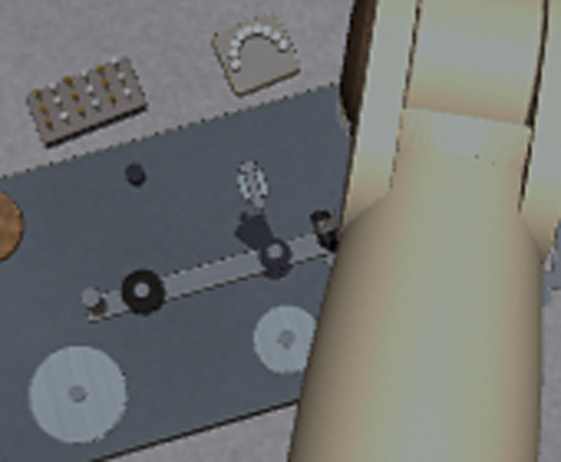

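apply_moves(targets=[0.05,0.06,-0.6,0,0,0,0.5,0.05,0.06,-1.2,0,0,0,0.5,0.05,0.06,-1.65,0,0,0,0.5,0.05,0.06,-1.65,0,0,0,0.5])

```text
time: 3.4
ee_pos: [0.5442, -0.0858, 0.0826]
tcp_rot: [-180.0, 0.0, 16.2]
wrist_force: [-0.1, 0.8, -1.0]
opening: 0.043
```

apply_moves(targets=[0,0,0,0,0,0,0.1,0,0,0,0,0,0,0.1,0,0,0,0,0,0,0.1,0,0,0,0,0,0,0.1,0,0,0,0,0,0,0.1], newtons=25)

```text
time: 3.9
ee_pos: [0.5451, -0.0857, 0.0843]
tcp_rot: [179.9, -0.1, 16.3]
wrist_force: [-0.4, -1.1, 5.9]
opening: 0.0174
```

apply_moves(targets=[0.075,-0.256,0,0,0,0,0.1,0.15,-0.512,0,0,0,0,0.1,0.224,-0.768,0,0,0,0,0.1,0.3,-1.024,0,0,0,0,0.1,0.336,-1.152,0,0,0,0,0.1])

```text
time: 4.4
ee_pos: [0.5553, -0.1204, 0.0843]
tcp_rot: [180.0, -0.1, 16.3]
wrist_force: [-0.8, 2.2, 6.5]
opening: 0.0175
```

apply_moves(targets=[0.037,-0.128,0,0,0,0,0.1,0.037,-0.128,0,0,0,0,0.1])

```text
time: 4.6
ee_pos: [0.5565, -0.1244, 0.0843]
tcp_rot: [179.9, -0.1, 16.3]
wrist_force: [-0.5, -1.3, 5.3]
opening: 0.0174
```

apply_moves(targets=[0.037,-0.128,0,0,0,0,0.1,0.037,-0.128,0,0,0,0,0.1])

```text
time: 4.8
ee_pos: [0.5576, -0.1281, 0.0843]
tcp_rot: [179.9, -0.1, 16.3]
wrist_force: [0.4, -0.0, 5.5]
opening: 0.0175
```

apply_moves(targets=[0.028,-0.096,0,0,0,0,0.1,0.028,-0.096,0,0,0,0,0.1])

```text
time: 5.0
ee_pos: [0.5583, -0.1308, 0.0844]
tcp_rot: [180.0, -0.1, 16.3]
wrist_force: [0.1, -0.6, 6.0]
opening: 0.0174
```

apply_moves(targets=[0.028,-0.096,0,0,0,0,0.1,0.028,-0.096,0,0,0,0,0.1])

```text
time: 5.2
ee_pos: [0.559, -0.1331, 0.0843]
tcp_rot: [-180.0, -0.1, 16.3]
wrist_force: [-1.7, 3.8, 6.5]
opening: 0.0175
```

apply_moves(targets=[0.028,-0.096,0,0,0,0,0.1,0.028,-0.096,0,0,0,0,0.1])

```text
time: 5.4
ee_pos: [0.5591, -0.1335, 0.0843]
tcp_rot: [-179.7, -0.1, 16.4]
wrist_force: [-5.4, 16.9, 11.3]
opening: 0.0172
```

apply_moves(targets=[0.028,-0.096,0,0,0,0,0.1,0.028,-0.096,0,0,0,0,0.1])

```text
time: 5.6
ee_pos: [0.5593, -0.134, 0.0844]
tcp_rot: [-179.4, -0.1, 16.5]
wrist_force: [-9.8, 30.0, 15.0]
opening: 0.0176
```

apply_moves(targets=[-0.03,0.1,0,0,0,0,0.1,-0.03,0.1,0,0,0,0,0.55,-0.03,0.1,0,0,0,0,0.55,-0.03,0.1,0,0,0,0,0.55,-0.03,0.1,0,0,0,0,0.55])

```text
time: 6.1
ee_pos: [0.5592, -0.1366, 0.0827]
tcp_rot: [180.0, 0.0, 16.2]
wrist_force: [-0.1, 0.1, 0.0]
opening: 0.047
```

apply_moves(targets=[0,0,0.6,0,0,0,0.55,0,0,1.5,0,0,0,0.55,0,0,2.5,0,0,0,0.55,0,0,3.0,0,0,0,0.55,0,0,3.0,0,0,0,0.55])

```text
time: 6.6
ee_pos: [0.5602, -0.1368, 0.1752]
tcp_rot: [179.9, -0.2, 16.2]
wrist_force: [-0.6, -0.2, -0.2]
opening: 0.0469
```

apply_moves(targets=[-0.2,0.9,0,0,0,1.4,0.6,-0.4,1.8,0,0,0,2.8,0.6,-0.6,2.7,0,0,0,4.2,0.6,-0.8,3.6,0,0,0,5.6,0.6,-1.0,4.5,0,0,0,7.0,0.6])

```text
time: 7.1
ee_pos: [0.5285, -0.0005, 0.1713]
tcp_rot: [-179.9, 0.1, 58.6]
wrist_force: [0.9, -0.5, 1.1]
opening: 0.0511
```

apply_moves(targets=[-0.3,1.0,0,0,0,1.4,0.6,-0.55,2.0,0,0,0,2.8,0.6,-0.8,3.0,0,0,0,4.2,0.6,-1.1,4.0,0,0,0,5.6,0.6,-1.37,5.16,0,0,0,7.0,0.6])

```text
time: 7.6
ee_pos: [0.4873, 0.1542, 0.1714]
tcp_rot: [-179.9, 0.0, 100.6]
wrist_force: [0.7, -0.2, 0.2]
opening: 0.0514
```

Run:
```python
from workcell import bot,camera
from h import *
import cv2
for n,(r0,r1,c0,c1) in {"side":(90,270,220,370),"top":(130,270,180,350)}.items():
    c=camera(n)["img"][:,:,::-1];cv2.imwrite(f"pics/{n}2.png",cv2.resize(c[r0:r1,c0:c1],None,fx=3.3,fy=3.3,interpolation=cv2.INTER_CUBIC))
    g=(.559,-.134,.109);print(n,(proj(n,g)[0]-[c0,r0])*3.3)
o=bot.get_obs();print(o["ee_pos"],o["tcp_rot"],o["q"])
```

```text
side [201.7472675  188.96638806]
top [442.69269071 217.57425721]
[0.48691671 0.15624444 0.17129821] [-1.79905395e+02 -3.24251051e-02  1.00718389e+02] [ 1.77662705e+01 -1.03701393e+00 -2.75100150e+00  8.83759242e+01
  4.37879821e-02  9.70478200e+01]
```

View pics/side2.png

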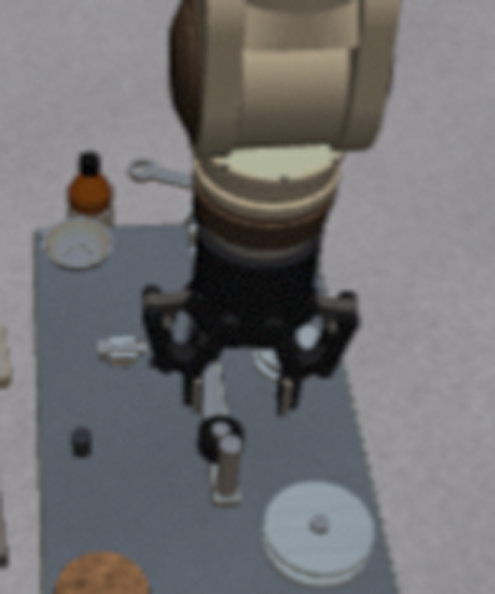

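View pics/top2.png

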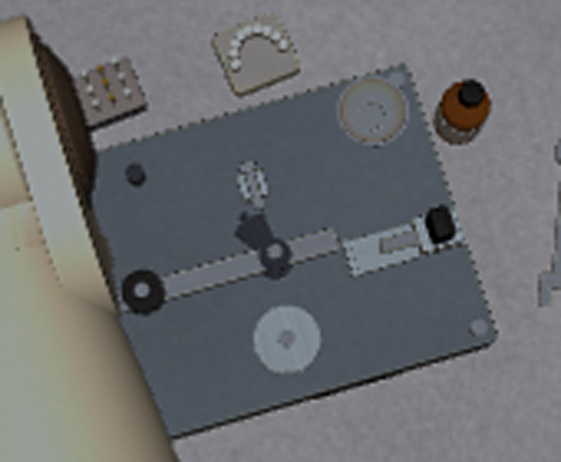

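apply_moves(targets=[0.07,-0.1,0,0,0,0.92,0.6,0.07,-0.1,-0.9,0,0,0.92,0.6,0.07,-0.1,-1.8,0,0,0.92,0.6,0.07,-0.1,-2.7,0,0,0.92,0.6,0.07,-0.1,-2.7,0,0,0.92,0.6])

```text
time: 8.2
ee_pos: [0.488, 0.1492, 0.0872]
tcp_rot: [-179.6, 0.0, 105.7]
wrist_force: [0.5, -0.3, 0.7]
opening: 0.0511
```

apply_moves(targets=[0,0,0,0,0,0,0.1,0,0,0,0,0,0,0.1,0,0,0,0,0,0,0.1,0,0,0,0,0,0,0.1,0,0,0,0,0,0,0.1], newtons=50)

```text
time: 8.7
ee_pos: [0.4907, 0.1505, 0.0933]
tcp_rot: [179.9, 0.0, 105.8]
wrist_force: [-2.6, -1.3, 6.8]
opening: 0.0146
```

apply_moves(targets=[0.285,0.074,0,0,0,-0.544,0.1,0.573,0.132,0,0,0,-1.089,0.1,0.866,0.174,0,0,0,-1.633,0.1,1.158,0.199,0,0,0,-2.177,0.1,1.453,0.207,0,0,0,-2.722,0.1], newtons=60)

```text
time: 9.2
ee_pos: [0.5337, 0.1567, 0.0933]
tcp_rot: [-180.0, 0.0, 89.3]
wrist_force: [-6.9, -1.7, 9.8]
opening: 0.0146
```

apply_moves(targets=[0.295,-0.009,0,0,0,-0.544,0.1,0.587,-0.035,0,0,0,-1.089,0.1,0.88,-0.076,0,0,0,-1.633,0.1,1.168,-0.135,0,0,0,-2.177,0.1,1.45,-0.21,0,0,0,-2.722,0.1])

```text
time: 9.7
ee_pos: [0.5771, 0.1503, 0.0933]
tcp_rot: [-180.0, 0.0, 73.0]
wrist_force: [-9.2, -1.4, 9.8]
opening: 0.0145
```

apply_moves(targets=[0,0,0,0,0,0,0.1,0,0,0,0,0,0,0.1,0,0,0,0,0,0,0.1])

```text
time: 10.0
ee_pos: [0.5768, 0.1504, 0.0933]
tcp_rot: [-180.0, -0.0, 73.1]
wrist_force: [-8.6, -2.2, 8.4]
opening: 0.0146
```

Run:
```python
from workcell import bot,camera
from h import *
import cv2
for n,(r0,r1,c0,c1) in {"side":(90,270,220,370),"top":(130,270,180,350)}.items():
    c=camera(n)["img"][:,:,::-1];cv2.imwrite(f"pics/{n}3.png",cv2.resize(c[r0:r1,c0:c1],None,fx=3.3,fy=3.3,interpolation=cv2.INTER_CUBIC))
o=bot.get_obs();print(o["ee_pos"],o["tcp_rot"],o["wrist_force"],o["opening"])
v=[.5248,.0646,.28398];p=unit(v,(-.01,-.06,0))[0]
d=o["ee_pos"][:2]-p[:2];print("pivot",p,"r",np.hypot(*d),"angle",np.pi/2+v[2]-np.arctan2(d[1],d[0]))
for t in(.5,.57,.64):
  P=unit(v,(-.01+.155*np.sin(t),-.06+.155*np.cos(t),.13));R=unit(v,(-.01+.115*np.sin(t),-.06+.115*np.cos(t),.09))
  print(t,(proj("side",P)[0]-[220,90])*3.3,(proj("side",R)[0]-[220,90])*3.3,(proj("top",R)[0]-[180,130])*3.3)
```

```text
[0.57679736 0.15038179 0.09331289] [-1.79989043e+02 -6.57458073e-03  7.31264140e+01] [-7.54736757 -1.16653842  9.35615896] 0.014739492733126067
pivot [0.53201123 0.00420134 0.        ] r 0.1528872821186673 angle 0.5812757012514911
0.5 [123.84055974 426.68668293] [145.67397585 421.27201111] [141.52983445 224.63562289]
0.57 [110.41111768 421.24992631] [136.2175043  417.48026881] [144.09587078 215.55958024]
0.64 [ 97.59758135 415.1296779 ] [127.16220174 413.20207003] [147.29112464 206.69571911]
```

View pics/side3.png

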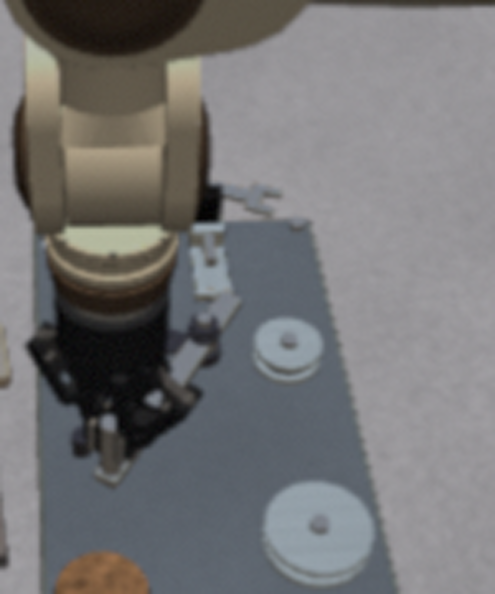

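View pics/top3.png

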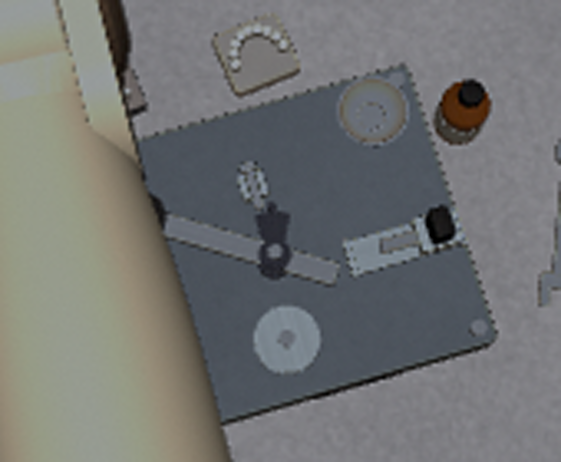

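Run:
```python
from workcell import bot
print(bot.job_done());o=bot.get_obs();print(o["time"],o["ee_pos"],o["wrist_force"],o["opening"])
```

```text
the job is handed in; nothing more can be done
None
the job is handed in; nothing more can be done
```

The bolt is fully back and the tensioner arm is past its click, still held in the gripper. The job was handed in at about 10 s of the 40 s allowed.

- **Bolt:** I gripped the slider and drew it about 50 mm along its track. The force on it rose sharply at the end (about 30 N at the wrist), showing it had reached its stop. After I let go, the top picture showed it there.
- **Tensioner:** I gripped the post from above and swung it round the pivot.
    - **Angle:** The gripper's position gives about 0.58 rad, its travel gives 0.56, and the post in the side picture matches 0.57. A rough slope of the bar in the top picture gave about 0.61. All are past 0.50 and below the 0.64 end stop.
    - **Hold:** The wrist read about 8 N sideways, as expected from the spring, so the arm is not against its end stop. There was also a steady upward reading of about 9 N. A similar reading (about 6 N) appeared as soon as the fingers closed, on both the slider and the post, and I did not find out why.
- **Other things:** The parts visible in the last pictures (dish, pulleys, bottle and spanner) had not moved. The arm hid some of the rest, including the guard and most of the bur stand, but nothing unexpected showed in the force readings I had after each move.

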